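# Spread the heaped wooden bears over the scan plate

## Robot

A 6-joint arm with a two-finger parallel gripper is mounted at the origin on the work surface. World frame = base frame: x ahead of the robot, y to its left, z up, the work surface at z = 0. Lengths are in m, angles in rad, forces in N, time in s.
With the tool pointing down it reaches from about 0.35 to 0.85 m from the base axis. Payload 8.1 kg.
Tool frame: the origin (TCP) lies at the very end of the fingers, on their centre line; the grasp point (between the pads) lies 19 mm behind it; z points along the fingers, y is the line along which they close (so a half turn about z gives the same grasp; the last joint's range is limited). The gripper opens to 85 mm and grips with 20 to 120 N. Pads are 22 mm wide; open, the fingers measure 114 mm over their backs; the gripper's body (76 mm by 85 mm) begins 54 mm behind the grasp point. The pads swing forward as they close: fully open they stand 13 mm farther back than shut.
Start: joints at [1.04, 0.13, 1.488, -0, 1.523, -0.085], TCP at [0.259, 0.541, 0.231] pointing down, gripper open.
Joint ranges: [-2.96, 2.96], [-0.89, 2.26], [0.02, 2.5], [-1.34, 4.48], [0, 2.73], [-2.66, 2.66]. Speed limits (rad/s): [2.39, 2.39, 2.79, 3.14, 3.14, 3.14].

## Interface

Orientations are given as a rotation vector (axis times angle).
In Python, from bench import read_state, cams, sign_off gives the robot as it stands.
- The arm moves only by the tool apply_moves, never from a script. Its argument "rows" is a list of rows, each a list of 2 entries, a list of its own where there are three numbers: the shift along the world's x, y, z as a fraction of full scale, then the turn, a rotation vector about the world's x, y, z as a fraction of full scale. A call has 1 to 12 rows; each row shifts and turns the commanded pose from where the row before left it; what a row does not reach is not made up. Full scale, the value 1, is 5 cm for a shift and 0.15 rad for a turn. A row lasts 1/10 s, in which the tool goes at most 50 mm and 8.59 degrees, less where a joint would pass 70% of its speed; a pose out of reach is approached as far as the arm can. A call with a number of a shift or a turn outside -1 to 1 is refused whole. A call with a gripper value outside its range is refused whole. "claw" is the closure, from -1 (fully open) to 1 (shut), set as the call begins (left out, the last holds). The fingers move at their own pace and stop on an object; the grip force is fixed at half the most. Time passes only in rows, so rows that do not move let the fingers close. It gives the time, the measured TCP pose, the force, the opening and the grip force at its end, in the units of the state.
- read_state(): the state, without advancing time (a new reading comes with each control period).
- cams.camera(name): name is "scene" or "top" or "wrist"; returns (picture, depth): 384x512x3 uint8, red, green, blue; 384x512 float32, m along the optical axis (not along the pixel's ray), 0 where there is no reading.
- cams.camera_model(name): a dict with "fovy" (degrees; the focal length in pixels is half the picture's height over the tangent of half this angle, whatever the lens; pixels are square), "cx", "cy" (the principal point, pixels), "k1" (the pictures are not rectified: a ray, as slopes to the right and down, at radius r is drawn at 1 + k1 r^2 times it, then the intrinsics apply), "R" (3x3) and "t" (3): a world point X has camera coordinates R X + t; the wrist camera has in their place "tool_from_camera" (4x4, takes a point from camera to tool coordinates, whose origin is the TCP and whose axes are the flange's). Camera axes: x right, y down, z forward; pixel columns grow to the right and rows downward; lengths in m; the calibration is good to about 2 mm. A picture is of the moment at which its call begins: read the wrist's pose just before it. camera_model takes no time and is no camera call.
- sign_off(): hands the job in; it is judged then, once.
The state is a dict: "clock": time; "q": joint angles; "dq": joint speeds; "effort": joint torques, N m; "tool_pos": TCP position; "eef_rot": TCP orientation; "ft_force": force on the tool from outside, world axes, zero at the start; "wrist_torque": the same for the moment, N m; "finger_gap": finger opening in m; "gripper_force": force on a finger pad.
Only numpy, scipy, OpenCV 4.12 (cv2) and the standard library are available. Lean on these libraries where they do the work, as an engineer would, in place of code of your own. Each camera call takes 0.05 s, during which the arm holds its last target. There are 200 camera calls.

## Task

Three small carved wooden bears are heaped on the round white scan plate, one standing across the backs of two others. Spread them out over the plate in a single layer so that the scanner can see each one: all three standing on their feet, wholly on the plate, no two closer than 12 cm from body middle to body middle. Set them down rather than dropping them, and do not let any topple.

Things in the scene. Friction and masses are not known exactly. Their poses are not given: they have to be found in the camera images.
- scan_plate: Fixed round white plate, 370 mm across, on a black foot; flat top 45 mm above the table; does not turn. Origin: centre of the underside, at table height; z up. A white reference ball (24 mm across, top 87 mm above the table) is fixed on a stem near the rim, 166 mm from the centre along the plate's +x: go round it. The larger bear and wooden blocks off the plate are not part of the job.
- bear_a: Lower bear of the heap, on the plate. Pale wood, 60 g. Block body 70 mm long (x), 38 wide (y), on four stubby legs; flat back 42 mm above the soles; flat upright sides from 12 to 42 mm, to grip across the 38. Round head at +x, sticking out 18 mm, no higher than the back. Origin: middle of the body, at sole level; z up.
- bear_b: The other lower bear of the heap, standing on the plate beside bear_a, 68 mm from it middle to middle (30 mm free between their sides), pointing nearly the same way. Same shape, size, origin and axes as bear_a.
- bear_c: The top bear of the heap: stands loosely crosswise on the flat backs of the two others, its soles 42 mm above the plate; take it off first. Same shape, size, origin and axes as bear_a.
Mind the look-alikes: they are no part of the job. What is shaped like the bear_c but pink or turquoise is not meant.

How it is judged:
At the end, for the whole second after the job is handed in: All three bears stand on the plate's top (feet within 7 mm of its height, tilt under 10 degrees, middles less than 145 mm from the plate's centre), still, and every two of them are more than 100 mm apart from body middle to body middle (horizontal distance between bear_a and bear_b above 0.1 m and horizontal distance between each of bear_a, bear_b and bear_c above 0.1 m and horizontal distance between each of bear_a, bear_b, bear_c and scan_plate below 0.145 m and z of bear_a in the frame of scan_plate between 0.038 and 0.052 m and angle between each of bear_a, bear_b, bear_c's own z axis and vertical below 0.17 rad and linear speed of each of bear_a, bear_b, bear_c below 0.03 m/s and z of bear_b in the frame of scan_plate between 0.038 and 0.052 m and z of bear_c in the frame of scan_plate between 0.038 and 0.052 m); the robot touches nothing.
It fails at once if a bear toppled (tilted more than 35 degrees) (angle between any of bear_a, bear_b, bear_c's own z axis and vertical above 0.61 rad).
It fails at once if a bear was dropped or thrown (moved faster than 0.8 m/s with no finger on it) ((linear speed of bear_a above 0.8 m/s and contact force between the fingers and bear_a below 0.05 N) or (linear speed of bear_b above 0.8 m/s and contact force between the fingers and bear_b below 0.05 N) or (linear speed of bear_c above 0.8 m/s and contact force between the fingers and bear_c below 0.05 N)).
It also fails if it takes over 42 s, if anything falls off the work surface, if the arm or the gripper's body presses on something with over 40 N, if the wrist force passes 120 N, or if a joint passes its speed limit or range.

## Working session

There is one attempt and no reset: what is moved stays moved. The work goes in short steps, Python scripts to look and compute and a tool call to move; the robot and the scene stay as the last step left them, time stands still between calls to the robot, and variables do not carry over. Pictures are saved under pics/ and viewed, at most 10 in all, crops included, and the job is handed in when it is done.

Besides the shell and the picture viewer there is one more tool, called after "Emit:" in YAML: its name, and indented under it one key for each argument. apply_moves: Moves the arm, as the interface text tells. Its arguments: {"type":"object","properties":{"rows":{"type":"array","items":{"type":"array"}},"claw":{"type":"number"}},"required":["rows"]}

```bash
mkdir -p pics
cat > h.py <<'E'
import numpy as np, cv2
from bench import read_state, cams, sign_off
def cloud(name, d, T=None):
    m=cams.camera_model(name); H,W=d.shape
    f=H/2/np.tan(np.radians(m['fovy'])/2)
    K=np.array([[f,0,m['cx']],[0,f,m['cy']],[0,0,1]])
    v,u=np.mgrid[0:H,0:W]
    p=cv2.undistortPoints(np.stack([u,v],-1).reshape(-1,1,2).astype(float),K,np.array([m['k1'],0,0,0,0.])).reshape(H,W,2)
    P=np.dstack([p*d[...,None],d])
    return (P-np.array(m['t']))@np.array(m['R'])  # R^T(P-t)
E
python3 - <<'E'
from h import *
s=read_state();print(s)
for n in('top','scene'):
    im,d=cams.camera(n); cv2.imwrite(f'pics/{n}0.png',im[...,::-1]); np.save(f'{n}d.npy',d); np.save(f'{n}i.npy',im)
    m=cams.camera_model(n); print(n,m['fovy'],m['k1'],(-np.array(m['R']).T@np.array(m['t'])).round(3))
E
```

```text
{'clock': 0.0, 'q': array([ 1.03961644e+00,  1.31152390e-01,  1.48928934e+00, -6.83669861e-07,
        1.52301556e+00, -8.54069311e-02]), 'dq': array([-0.00089986,  0.00104173,  0.00226124, -0.00074436, -0.00083905,
        0.00015471]), 'effort': array([-6.57387100e-04, -5.69427252e+01, -5.00532532e+01, -3.20210884e-04,
        1.56110642e-02, -1.80632946e-05]), 'tool_pos': array([0.25839302, 0.54089084, 0.23024416]), 'eef_rot': array([-6.94310043e-01, -3.06332819e+00,  2.79069265e-03]), 'ft_force': array([ 0.4528583 ,  1.52639473, -0.16871437]), 'wrist_torque': array([-0.01541152, -0.04179544, -0.06677577]), 'gripper_force': 0.0, 'finger_gap': 0.08551613814518448}
top 47.90140646047938 -0.11739948004449795 [ 0.571 -0.012  1.105]
scene 43.009560599416155 -0.1672807095276859 [1.467 0.66  0.76 ]
```

View pics/top0.png

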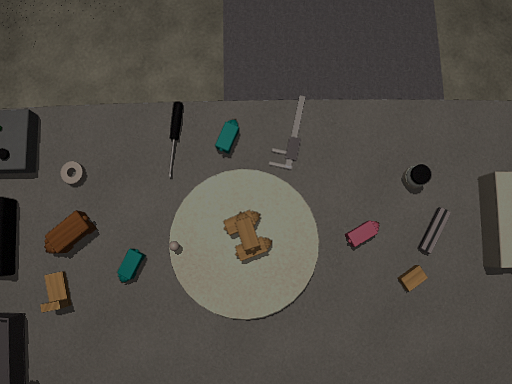

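View pics/scene0.png

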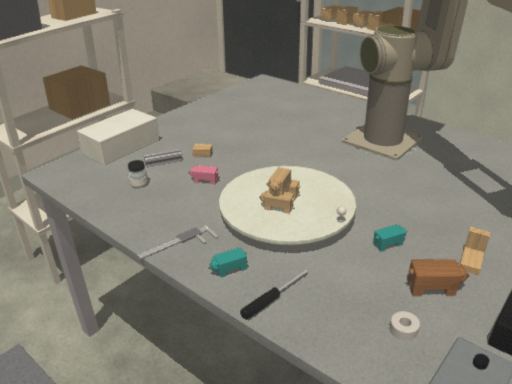

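The top view shows the plate centred at about (244,243). The top bear is at (248,234), across two lower bears at (241,222) and (254,248). The reference ball is at the left rim, (174,246). The scene view agrees.

```bash
cat >> h.py <<'E'
def measure(im,d):
    P=cloud('top',d); hsv=cv2.cvtColor(im,cv2.COLOR_RGB2HSV)
    roi=np.zeros(d.shape,bool); roi[170:318,168:322]=1
    pl=roi&(abs(P[...,2]-.045)<.006)&(d>0)
    c=max(cv2.findContours(pl.astype(np.uint8),0,1)[0],key=cv2.contourArea)[:,0]
    Q=P[c[:,1],c[:,0],:2].astype(np.float32)
    (cx,cy),r=cv2.minEnclosingCircle(Q)
    wood=roi&(hsv[...,1]>75)&(hsv[...,0]<25)&(d>0)
    return P,wood,np.array([cx,cy]),r
def rect(P,m):
    n,l,st,_=cv2.connectedComponentsWithStats(m.astype(np.uint8))
    for i in range(1,n):
        if st[i,4]<60: continue
        q=P[l==i]; (c,wh,a)=cv2.minAreaRect((q[:,:2]*1000).astype(np.float32))
        print('n',len(q),'z',np.median(q[:,2]).round(4),'rect c',np.round(c),'wh',np.round(wh),'ang',round(a,1),'mean',(q.mean(0)*1000).round(0),'px',st[i,:4])
E
python3 - <<'E'
from h import *
im=np.load('topi.npy');d=np.load('topd.npy')
P,w,c,r=measure(im,d);print(c,r,w.sum())
print(np.histogram(P[w][:,2],np.arange(.03,.15,.006)))
print('ball',P[246,174])
print('top');rect(P,w&(P[...,2]>.118)); rect(P,w&(P[...,2]>.095))
print('low');rect(P,w&(P[...,2]<.095)&(P[...,2]>.078)); rect(P,w&(P[...,2]<.095)&(P[...,2]>.055))
out=im.copy();out[w]=out[w]//2+[0,100,0] if 0 else out[w]
g=cv2.resize(im[195:275,200:300],(800,640),interpolation=cv2.INTER_CUBIC)[:600]
cv2.imwrite('pics/c1.png',np.clip(g.astype(float)*1.5,0,255).astype(np.uint8)[...,::-1])
for row in range(205,268,3): print(row,' '.join('%3d'%(z*1000) for z in P[row,220:276:2,2]))
E
```

```text
[0.57704037 0.00514209] 0.18512746691703796 1291
(array([  0,   2,  16,   2,   0,   2,   1,  17, 168, 490,  15,   0,   0,
         2,  13, 105, 450,   8,   0]), array([0.03 , 0.036, 0.042, 0.048, 0.054, 0.06 , 0.066, 0.072, 0.078,
       0.084, 0.09 , 0.096, 0.102, 0.108, 0.114, 0.12 , 0.126, 0.132,
       0.138, 0.144]))
ball [0.57125013 0.16814743 0.08549274]
top
n 570 z 0.1277 rect c [602.  -4.] wh [89. 38.] ang 17.1 mean [601.  -4. 128.] px [235 213  25  38]
n 578 z 0.1277 rect c [603.  -4.] wh [92. 38.] ang 17.5 mean [601.  -4. 127.] px [235 212  25  39]
low
n 101 z 0.0842 rect c [641. -19.] wh [39. 23.] ang 38.2 mean [640. -18.  84.] px [244 210  15  15]
n 189 z 0.0857 rect c [620.  34.] wh [31. 45.] ang 89.1 mean [619.  33.  86.] px [224 215  14  20]
n 383 z 0.0857 rect c [564. -18.] wh [37. 87.] ang 19.1 mean [561. -18.  85.] px [236 237  35  24]
n 109 z 0.0837 rect c [642. -20.] wh [39. 25.] ang 38.2 mean [640. -19.  84.] px [244 210  16  15]
n 192 z 0.0857 rect c [620.  34.] wh [31. 45.] ang 89.1 mean [619.  33.  85.] px [224 215  14  20]
n 392 z 0.0856 rect c [565. -19.] w
[... 1801 characters left out ...]
  46
250  44  42  37  42  46  43  43  45  41  82  86  82  86  85  89  90 121  85  86  86  87  86  86  80  43  47  41  42
253  42  41  41  44  41  44  44  44  80  87  84  85  89  87  86  85  89  91  88  89  82  40  48  45  44  44  44  45
256  41  45  45  47  43  45  42  43  45  44  90  87  88  87  86  88  86  43  44  43  42  45  45  43  44  45  44  42
259  40  40  45  42  42  45  43  47  43  47  84  84  80  45  45  43  43  43  47  42  45  45  48  42  47  44  46  41
262  45  46  41  44  43  42  44  43  45  42  43  45  42  44  43  45  43  42  45  44  42  44  43  41  43  42  45  43
265  43  44  45  43  45  41  44  44  40  43  41  45  41  41  44  44  44  44  43  42  41  43  45  47  44  46  44  46
```

View pics/c1.png

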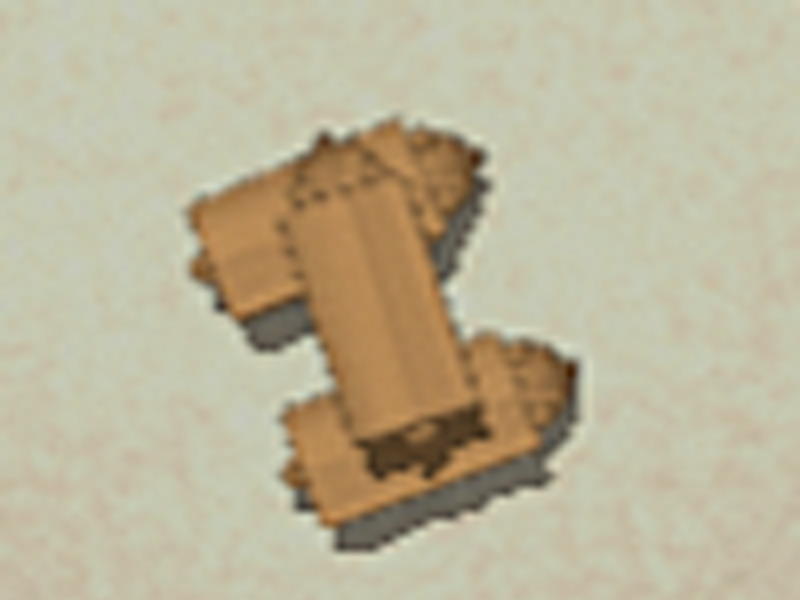

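The images give plate centre (577,4) and top bear c at (594,-7), heading +17°. The near lower bear is at (561,-10), heading -71°, and the far one at about (626,12). My plan:
- c goes to about (507,79).
- The near bear goes to about (527,-91).
- The far bear stays where it is.

Emit:
apply_moves:
  rows:
    - [[0.48,-0.78,0],[0,0,0.41]]
    - [[0.48,-0.78,0],[0,0,0.41]]
    - [[0.48,-0.78,0],[0,0,0.41]]
    - [[0.48,-0.78,0],[0,0,0.41]]
    - [[0.48,-0.78,0],[0,0,0.41]]
    - [[0.48,-0.78,0],[0,0,0.41]]
    - [[0.48,-0.78,0],[0,0,0.41]]
    - [[0.48,-0.78,0],[0,0,0.41]]
    - [[0.48,-0.78,0],[0,0,0.41]]
    - [[0.48,-0.78,0],[0,0,0.41]]
    - [[0.48,-0.78,0],[0,0,0.41]]
    - [[0.48,-0.78,0],[0,0,0.41]]
  claw: -0.27

```text
clock: 1.3
tool_pos: [0.5471, 0.0716, 0.2309]
eef_rot: [0.461, -3.107, -0.0]
ft_force: [0.0, 1.0, 0.1]
finger_gap: 0.0541
gripper_force: 0.0
```

Emit:
apply_moves:
  rows:
    - [[0.48,-0.78,0],[0,0,0]]
    - [[0.48,-0.78,0],[0,0,0]]
    - [[0,0,0],[0,0,0]]
    - [[0,0,0],[0,0,0]]
    - [[0,0,0],[0,0,0]]

```text
clock: 1.8
tool_pos: [0.5942, -0.004, 0.2308]
eef_rot: [0.458, -3.107, -0.001]
ft_force: [0.3, -0.2, -0.6]
finger_gap: 0.0544
gripper_force: 0.0
```

```bash
cat >> h.py <<'E'
from scipy.spatial.transform import Rotation as R
def st():
    s=read_state(); M=R.from_rotvec(s['eef_rot']).as_matrix()
    print(round(s['clock'],2),'tcp',(np.array(s['tool_pos'])*1000).round(1),'yang',np.degrees(np.arctan2(M[1,1],M[0,1])).round(1),'z',M[:,2].round(3),'gap',round(s['finger_gap'],4),'F',np.round(s['ft_force'],1),round(s['gripper_force'],1),'q',s['q'].round(2))
E
python3 -c "
from h import *
st()
im,d=cams.camera('wrist');cv2.imwrite('pics/w1.png',im[...,::-1]);print(cams.camera_model('wrist'))"
```

```text
1.8 tcp [594.2  -4.  230.8] yang 106.8 z [-0.001  0.    -1.   ] gap 0.0544 F [ 0.3 -0.2 -0.6] 0.0 q [-0.09  0.12  1.5   0.    1.52 -1.96]
{'fovy': 62.17000067567779, 'cx': 259.22111642188605, 'cy': 189.3131493138618, 'k1': -0.08629186975814203, 'tool_from_camera': array([[ 7.57592511e-04, -9.54634201e-01, -2.97780066e-01,
         7.59671630e-02],
       [ 9.99999300e-01,  9.93942812e-04, -6.42285515e-04,
         4.76370630e-05],
       [ 9.09124075e-04, -2.97779371e-01,  9.54634286e-01,
        -1.42382321e-01],
       [ 0.00000000e+00,  0.00000000e+00,  0.00000000e+00,
         1.00000000e+00]])}
```

View pics/w1.png

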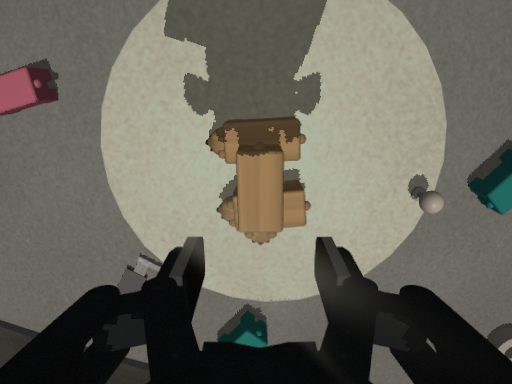

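The wrist view shows c centred between the fingers at column 260, head down, so the lateral alignment is good. Next I descend and grip.

Emit:
apply_moves:
  rows:
    - [[0,0,-0.6],[0,0,0]]
    - [[0,0,-0.6],[0,0,0]]
    - [[0,0,-0.5],[0,0,0]]
    - [[0,0,-0.4],[0,0,0]]
    - [[0,0,-0.3],[0,0,0]]
    - [[0,0,-0.3],[0,0,0]]
    - [[0,0,0],[0,0,0]]
    - [[0,0,0],[0,0,0]]
    - [[0,0,0],[0,0,0]]

```text
clock: 2.75
tool_pos: [0.5956, -0.0047, 0.0977]
eef_rot: [-0.457, 3.106, -0.001]
ft_force: [0.6, -0.7, -0.1]
finger_gap: 0.0543
gripper_force: 0.0
```

Emit:
apply_moves:
  rows:
    - [[0,0,0],[0,0,0]]
    - [[0,0,0],[0,0,0]]
    - [[0,0,0],[0,0,0]]
    - [[0,0,0],[0,0,0]]
    - [[0,0,0],[0,0,0]]
    - [[0,0,0],[0,0,0]]
  claw: 1

```text
clock: 3.35
tool_pos: [0.5958, -0.0048, 0.0978]
eef_rot: [-0.457, 3.106, -0.001]
ft_force: [-0.8, 0.2, 5.7]
finger_gap: 0.0369
gripper_force: 60.5
```

Emit:
apply_moves:
  rows:
    - [[0,0,0.2],[0,0,0]]
    - [[0,0,0.4],[0,0,0]]
    - [[0,0,0.4],[0,0,0]]
    - [[0,0,0],[0,0,0]]
    - [[-0.3,0.28,0],[0,0,0]]
    - [[-0.3,0.28,0],[0,0,0]]
    - [[-0.3,0.28,0],[0,0,0]]
    - [[-0.3,0.28,0],[0,0,0]]
    - [[-0.3,0.28,0],[0,0,0]]
    - [[-0.3,0.28,0],[0,0,0]]
    - [[0,0,0],[0,0,0]]
    - [[0,0,0],[0,0,0]]

```text
clock: 4.55
tool_pos: [0.5043, 0.0794, 0.1457]
eef_rot: [0.459, -3.107, 0.0]
ft_force: [0.3, 0.2, 0.2]
finger_gap: 0.0371
gripper_force: 60.1
```

Run:
```python
from h import *
st()
im,d=cams.camera('top'); cv2.imwrite('pics/t2.png',im[...,::-1])
P,w,c,r=measure(im,d); rect(P,w&(P[...,2]<.095)&(P[...,2]>.07))
im,d=cams.camera('scene'); cv2.imwrite('pics/s2.png',im[120:260,180:400,::-1].repeat(3,0).repeat(3,1))
```

```text
4.55 tcp [504.3  79.4 145.7] yang 106.8 z [-0.001 -0.    -1.   ] gap 0.0371 F [0.3 0.2 0.2] 60.1 q [ 0.06 -0.05  1.84 -0.    1.36 -1.81]
n 527 z 0.0856 rect c [627.   8.] wh [37. 91.] ang 21.6 mean [627.   9.  85.] px [224 210  36  25]
n 532 z 0.0857 rect c [565. -19.] wh [37. 91.] ang 19.5 mean [564. -17.  85.] px [235 237  37  24]
```

View pics/s2.png

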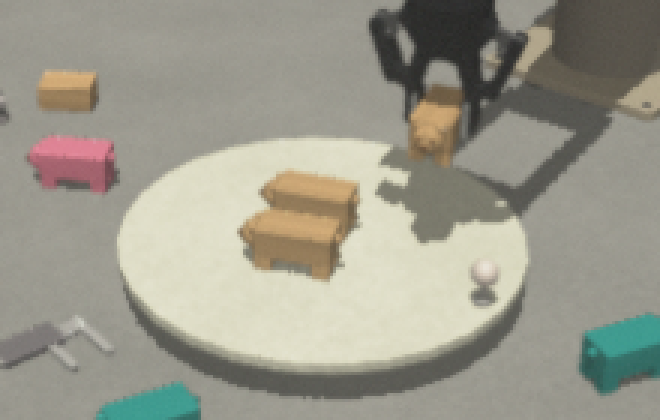

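The view shows c held upright over the near-left of the plate, at crop (435,125), with the two lower bears undisturbed. Lowering it now.

Emit:
apply_moves:
  rows:
    - [[0,0,-0.4],[0,0,0]]
    - [[0,0,-0.5],[0,0,0]]
    - [[0,0,-0.4],[0,0,0]]
    - [[0,0,-0.2],[0,0,0]]
    - [[0,0,-0.15],[0,0,0]]
    - [[0,0,-0.06],[0,0,0]]
    - [[0,0,0],[0,0,0]]
    - [[0,0,0],[0,0,0]]
    - [[0,0,-0.02],[0,0,0]]
    - [[0,0,-0.02],[0,0,0]]
    - [[0,0,0],[0,0,0]]

```text
clock: 5.75
tool_pos: [0.5048, 0.0794, 0.059]
eef_rot: [-0.457, 3.108, -0.0]
ft_force: [-0.0, -0.0, 0.2]
finger_gap: 0.037
gripper_force: 60.2
```

Emit:
apply_moves:
  rows:
    - [[0,0,-0.02],[0,0,0]]
    - [[0,0,-0.02],[0,0,0]]
    - [[0,0,-0.01],[0,0,0]]
    - [[0,0,0],[0,0,0]]
    - [[0,0,0],[0,0,0]]

```text
clock: 6.25
tool_pos: [0.5046, 0.0794, 0.0562]
eef_rot: [0.457, -3.108, -0.0]
ft_force: [-1.2, -0.2, -1.1]
finger_gap: 0.0371
gripper_force: 60.2
```

Emit:
apply_moves:
  rows:
    - [[0,0,-0.01],[0,0,0]]
    - [[0,0,-0.01],[0,0,0]]
    - [[0,0,0],[0,0,0]]
    - [[0,0,0],[0,0,0]]

```text
clock: 6.65
tool_pos: [0.5048, 0.0794, 0.0558]
eef_rot: [-0.457, 3.108, -0.0]
ft_force: [-3.8, -0.5, 4.9]
finger_gap: 0.0372
gripper_force: 60.9
```

The upward force shows contact, so I release and rise.

Emit:
apply_moves:
  rows:
    - [[0,0,0],[0,0,0]]
    - [[0,0,0],[0,0,0]]
    - [[0,0,0],[0,0,0]]
    - [[0,0,0],[0,0,0]]
    - [[0,0,0.2],[0,0,0]]
    - [[0,0,0.5],[0,0,0]]
    - [[0,0,0.8],[0,0,0]]
    - [[0,0,0.8],[0,0,0]]
    - [[0,0,0.5],[0,0,0]]
  claw: -0.27

```text
clock: 7.55
tool_pos: [0.5059, 0.0795, 0.1997]
eef_rot: [-0.457, 3.104, -0.001]
ft_force: [0.4, -0.2, -0.2]
finger_gap: 0.0541
gripper_force: 0.0
```

```bash
python3 -c "
from h import *
st()"
```

```text
7.55 tcp [505.9  79.5 199.7] yang 106.7 z [ 0.004  0.    -1.   ] gap 0.0541 F [ 0.4 -0.2 -0.2] 0.0 q [ 0.06 -0.1   1.78  0.    1.46 -1.81]
```

Emit:
apply_moves:
  rows:
    - [[0.1,-0.16,0],[0,0,-0.92]]
    - [[0.1,-0.16,0],[0,0,-0.92]]
    - [[0.1,-0.16,0],[0,0,-0.92]]
    - [[0.1,-0.16,0],[0,0,-0.92]]
    - [[0.1,-0.16,0],[0,0,-0.92]]
    - [[0.1,-0.16,0],[0,0,-0.92]]
    - [[0.1,-0.16,0],[0,0,-0.92]]
    - [[0.1,-0.16,0],[0,0,-0.92]]
    - [[0.1,-0.16,0],[0,0,-0.92]]
    - [[0.1,-0.16,0],[0,0,-0.92]]
    - [[0.1,-0.16,0],[0,0,-0.92]]
    - [[0,0,0],[0,0,0]]

```text
clock: 8.75
tool_pos: [0.5602, -0.0094, 0.196]
eef_rot: [1.811, 2.566, 0.0]
ft_force: [0.2, 0.2, 0.4]
finger_gap: 0.0541
gripper_force: 0.0
```

Emit:
apply_moves:
  rows:
    - [[0,0,0],[0,0,0]]
    - [[0,0,0],[0,0,0]]

```text
clock: 8.95
tool_pos: [0.5595, -0.0083, 0.1955]
eef_rot: [-1.803, -2.573, -0.0]
ft_force: [-0.6, 0.5, -0.3]
finger_gap: 0.0542
gripper_force: 0.0
```

Run:
```python
from h import *
st(); s=read_state()
im,d=cams.camera('wrist'); cv2.imwrite('pics/w2.png',im[...,::-1])
m=cams.camera_model('wrist');T=m['tool_from_camera'];f=192/np.tan(np.radians(m['fovy'])/2)
K=np.array([[f,0,m['cx']],[0,f,m['cy']],[0,0,1]]);v,u=np.mgrid[0:384,0:512]
p=cv2.undistortPoints(np.stack([u,v],-1).reshape(-1,1,2).astype(float),K,np.array([m['k1'],0,0,0,0.])).reshape(384,512,2)
X=np.dstack([p*d[...,None],d])@T[:3,:3].T+T[:3,3]
X=X@R.from_rotvec(s['eef_rot']).as_matrix().T+np.array(s['tool_pos'])
hsv=cv2.cvtColor(im,cv2.COLOR_RGB2HSV)
rect(X,(hsv[...,1]>75)&(hsv[...,0]<25)&(d>0)&(abs(X[...,2]-.086)<.006))
```

```text
8.95 tcp [559.5  -8.3 195.5] yang 20.0 z [ 0.  0. -1.] gap 0.0542 F [-0.6  0.5 -0.3] 0.0 q [-0.11  0.04  1.65  0.    1.45 -0.45]
n 5299 z 0.0865 rect c [511.  81.] wh [87. 38.] ang 16.5 mean [510.  81.  86.] px [182  29 114  57]
n 3914 z 0.0867 rect c [626.  13.] wh [38. 87.] ang 21.7 mean [624.  16.  86.] px [319 137  49  98]
n 3872 z 0.0867 rect c [564. -14.] wh [37. 86.] ang 19.5 mean [563. -10.  86.] px [240 141  46  98]
```

View pics/w2.png

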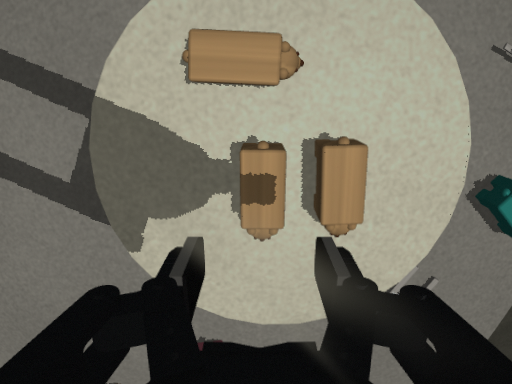

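The wrist view shows c standing at (240,57), well clear. The near bear is at column 263, slightly right of the finger centre at 259. I correct by 2 mm, then descend and grip.

Emit:
apply_moves:
  rows:
    - [[0.04,0.04,-0.6],[0,0,0]]
    - [[0,0,-0.6],[0,0,0]]
    - [[0,0,-0.4],[0,0,0]]
    - [[0,0,0],[0,0,0]]
    - [[0,0,-0.4],[0,0,0]]
    - [[0,0,-0.4],[0,0,0]]
    - [[0,0,-0.36],[0,0,0]]
    - [[0,0,0],[0,0,0]]
    - [[0,0,0],[0,0,0]]

```text
clock: 9.9
tool_pos: [0.5622, -0.0065, 0.0586]
eef_rot: [1.806, 2.57, 0.001]
ft_force: [0.3, -0.1, 0.1]
finger_gap: 0.0543
gripper_force: 0.0
```

Emit:
apply_moves:
  rows:
    - [[0,0,0],[0,0,0]]
    - [[0,0,0],[0,0,0]]
    - [[0,0,0],[0,0,0]]
    - [[0,0,0],[0,0,0]]
    - [[0,0,0],[0,0,0]]
    - [[0,0,0],[0,0,0]]
  claw: 1

```text
clock: 10.5
tool_pos: [0.5633, -0.0067, 0.0596]
eef_rot: [1.805, 2.567, 0.003]
ft_force: [-0.2, 0.2, 7.8]
finger_gap: 0.0372
gripper_force: 61.0
```

Emit:
apply_moves:
  rows:
    - [[0,0,0.1],[0,0,0]]
    - [[0,0,0.2],[0,0,0]]
    - [[0,0,0.3],[0,0,0]]
    - [[-0.1,-0.25,0],[0,0,0]]
    - [[-0.12,-0.28,0],[0,0,0]]
    - [[-0.12,-0.28,0],[0,0,0]]
    - [[-0.12,-0.28,0],[0,0,0]]
    - [[-0.12,-0.28,0],[0,0,0]]
    - [[-0.12,-0.28,0],[0,0,0]]
    - [[0,0,0],[0,0,0]]
    - [[0,0,0],[0,0,0]]
    - [[0,0,0],[0,0,0]]

```text
clock: 11.7
tool_pos: [0.5268, -0.0889, 0.0873]
eef_rot: [-1.807, -2.57, -0.0]
ft_force: [-0.7, 0.4, -0.6]
finger_gap: 0.0369
gripper_force: 60.1
```

Emit:
apply_moves:
  rows:
    - [[0,0,-0.2],[0,0,0]]
    - [[0,0,-0.2],[0,0,0]]
    - [[0,0,-0.1],[0,0,0]]
    - [[0,0,-0.04],[0,0,0]]
    - [[0,0,-0.02],[0,0,0]]
    - [[0,0,0],[0,0,0]]
    - [[0,0,0],[0,0,0]]

```text
clock: 12.4
tool_pos: [0.5267, -0.0887, 0.0596]
eef_rot: [-1.806, -2.57, -0.0]
ft_force: [-3.1, 2.6, 7.1]
finger_gap: 0.0372
gripper_force: 61.0
```

The bear is in contact with the plate. I release, rise and back away.

Emit:
apply_moves:
  rows:
    - [[0,0,0],[0,0,0]]
    - [[0,0,0],[0,0,0]]
    - [[0,0,0],[0,0,0]]
    - [[0,0,0],[0,0,0]]
    - [[0,0,0.2],[0,0,0]]
    - [[0,0,0.5],[0,0,0]]
    - [[0,0,0.8],[0,0,0]]
    - [[0,0,0.8],[0,0,0]]
    - [[0,0,0.8],[0,0,0]]
    - [[0,0,0],[0,0,0]]
  claw: -0.27

```text
clock: 13.4
tool_pos: [0.5303, -0.0901, 0.2226]
eef_rot: [1.801, 2.56, 0.007]
ft_force: [0.5, 0.1, -0.3]
finger_gap: 0.0541
gripper_force: 0.0
```

Emit:
apply_moves:
  rows:
    - [[0,-0.8,0],[0,0,0]]
    - [[0,-0.8,0],[0,0,0]]
    - [[0,-0.8,0],[0,0,0]]
    - [[0,-0.8,0],[0,0,0]]
    - [[0,-0.8,0],[0,0,0]]
    - [[0,-0.8,0],[0,0,0]]
    - [[0,-0.8,0],[0,0,0]]
    - [[0,-0.4,0],[0,0,0]]
    - [[0,0,0],[0,0,0]]
    - [[0,0,0],[0,0,0]]

```text
clock: 14.4
tool_pos: [0.5264, -0.3891, 0.2141]
eef_rot: [-1.808, -2.568, -0.001]
ft_force: [-0.1, 0.2, -0.0]
finger_gap: 0.0541
gripper_force: 0.0
```

Run:
```python
from h import *
st()
im,d=cams.camera('top'); cv2.imwrite('pics/t3.png',im[...,::-1])
P,w,c,r=measure(im,d); print(c,r);rect(P,w&(P[...,2]<.11)&(P[...,2]>.07))
im,d=cams.camera('scene'); cv2.imwrite('pics/s3.png',im[120:260,180:400,::-1].repeat(3,0).repeat(3,1))
```

```text
14.4 tcp [ 526.4 -389.1  214.1] yang 19.7 z [-0.     0.001 -1.   ] gap 0.0541 F [-0.1  0.2 -0. ] 0.0 q [-0.72  0.29  1.34  0.    1.51 -1.06]
[0.57711345 0.00539977] 0.185233935713768
n 526 z 0.0856 rect c [627.   9.] wh [37. 90.] ang 21.9 mean [626.  10.  85.] px [224 210  36  25]
n 540 z 0.0857 rect c [ 530. -101.] wh [38. 93.] ang 19.5 mean [529. -97.  85.] px [270 251  37  25]
n 563 z 0.0855 rect c [512.  79.] wh [90. 39.] ang 16.7 mean [511.  78.  85.] px [201 252  24  38]
```

View pics/s3.png

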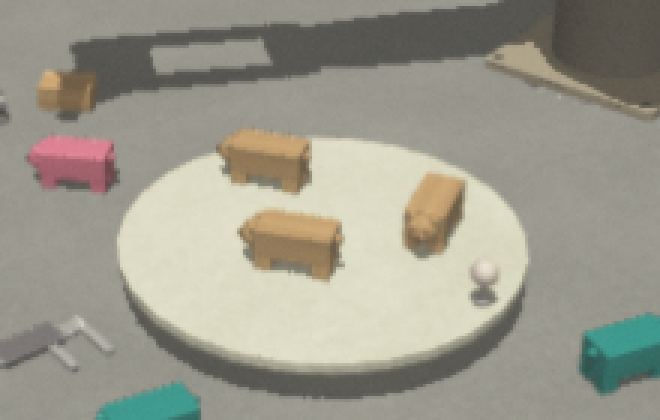

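All three bears stand apart on the plate, at crop (265,160), (290,240) and (435,210). The middles are about 134, 146 and 170 mm apart, and all lie within 110 mm of the plate's centre.

```bash
python3 -c "
from bench import sign_off
print(sign_off())"
```

```text
the job is handed in; nothing more can be done
None
```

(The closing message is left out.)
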